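Strip down the edge-drilling jig

ROBOT

A 7-joint arm with a two-finger parallel gripper is mounted at the origin on the work surface. World frame = base frame: x ahead of the robot, y to its left, z up, the work surface at z = 0. Lengths are in mm, angles in rad, forces in N, time in s.
With the tool pointing down it reaches from about 350 to 775 mm from the base axis. Payload 3.1 kg.
Tool frame: the origin (TCP) lies on the centre line of the jaws, within the pads' length; the fingertips stand 22 mm ahead of it and the grasp point (between the pads) lies 3 mm ahead of it; z points along the fingers, y is the line along which they close (so a half turn about z gives the same grasp; the last joint's range is limited). The gripper opens to 85 mm and grips with 20 to 120 N. Pads are 22 mm wide; open, the fingers measure 114 mm over their backs; the gripper's body (76 mm by 85 mm) begins 54 mm behind the grasp point. The pads swing forward as they close: fully open they stand 13 mm farther back than shut.
Start: joints at [1.223, 0.311, 0.014, 1.512, -0.004, 1.319, -0.027], TCP at [165.614, -524.489, 253.304] pointing down, gripper open.
Joint ranges: [-2.7, 2.7], [-0.3, 1.91], [-1.27, 1.3], [0.12, 2.57], [-1.44, 4.58], [0.2, 2.03], [-3.05, 3.05]. Speed limits (rad/s): [2.79, 2.79, 3.14, 3.14, 3.14, 3.14, 3.14].

INTERFACE

Orientations are given as a unit quaternion [w, x, y, z].
In Python, from station import state, snapshot, sign_off, find_in, mark_of gives the robot as it stands.
- The arm moves only by the shell command python3 -m jog 'ROWS' [FORCE]. ROWS is JSON, a list of rows, each a list of 5 numbers: the finger opening in cm, from 0 to 8.54, then the shift along the tool's x, y, z in cm, then the turn about the tool's z in degrees. In form: [[gripper, tx, ty, tz, yaw], ...]. A call has 1 to 20 rows; each row is the pose to reach, as a shift and turn from the pose commanded when the call began, along the tool's axes at that moment; what a row does not reach only later rows make up. A row lasts 1/8 s, in which the tool goes at most 62.5 mm and 10.7 degrees, less where a joint would pass 70% of its speed; a pose out of reach is approached as far as the arm can. A call with a gripper value outside its range is refused whole. The fingers move at their own pace and stop on an object; FORCE is the grip in N (left out, the last holds). Time passes only in rows, so rows that repeat a pose let the fingers close. It gives the time, the measured TCP pose, the force, the opening and the grip force at its end, in the units of the state.
- state(): the state, without advancing time (a new reading comes with each control period).
- snapshot(name): name is "side" or "top"; returns a dict with "img" (384x512x3 uint8, red, green, blue), "mtx" (3x3 intrinsics, pixels), "k1" (the pictures are not rectified: a ray, as slopes to the right and down, at radius r is drawn at 1 + k1 r^2 times it, then the intrinsics apply), "xyz" and "attitude" of the camera in the world. Camera axes: x right, y down, z forward; pixel columns grow to the right and rows downward; lengths in mm; the calibration is good to about 2 mm. A picture is of the moment at which its call begins. There is no depth.
- sign_off(): hands the job in; it is judged then, once.
Trained networks look in the newest picture that a camera, given by its name, has taken for a name from the list of things; names that differ only in an ending like _2 or _b are one class to them, and where a whole thing is asked for, a point or a joint stands for the part that bears it (a point fixed in the world has none). Each returns a list of dicts, best first, with "score" (0 to 1); they miss things now and then, are a little off and sometimes report something else, mostly with a low value. They report only what shows in the picture. A call takes as long as a camera call. They do not tell look-alikes from the thing itself.
- find_in(camera, name): "point" ([x, y, z] in mm, in the coordinates of the camera as it stood for that picture, good to about 4 mm: the middle of the surface that is visible of it).
- mark_of(camera, name): "point" ([x, y, z] in mm, in the coordinates of the camera as it stood for that picture, good to about 4 mm: a listed point, or the origin of a listed thing).
The state is a dict: "time": time; "joint_positions": joint angles; "qvel": joint speeds; "tau": joint torques, N m; "tcp_pos": TCP position; "tcp_rot": TCP orientation; "ft_force": force on the tool from outside, world axes, zero at the start; "torque": the same for the moment, N m; "width": opening from 0.0 (shut) to 1.0 (fully open); "finger_force": force on a finger pad.
Only numpy, scipy, OpenCV 4.12 (cv2) and the standard library are available. Lean on these libraries where they do the work, as an engineer would, in place of code of your own. Each camera call takes 0.05 s, during which the arm holds its last target. There are 200 camera calls.

TASK

The last board is drilled, so strip the jig down: put every drill guide in the shallow wooden tray, both those clipped on the jig's rail (a spring catch holds each one, so pull it straight up until it lets go) and the one left on the bench. Swing the cam lever up to free the fence, draw the fence well back from the drilled board, only then lift the board out and stand it upright on its edge in a lane of the rack with the other finished boards. Finally push the fence fully home against the stops of the empty jig and swing the lever down to lock it there; leave everything else on the bench where it is.

Things in the scene. Friction and masses are not known exactly. Their poses are not given: they have to be found in the camera images.
- jig: edge-drilling jig, fixed: dark ply base 18 mm thick. Origin on the bench near its middle (base x -90 to 95, y -180 to 180 mm); x points away from the robot across the board, y along the board. Aluminium rail x 62-72 mm, top 44 mm above the bench, spring catches at y -90, 0, 90 mm. Two steel stops (x 52-62, y +-30 to +-60 mm, top 44 mm) take the board's back face.
- fence (a joint): slide of the wooden fence (50 x 310 mm, top 50 mm above the bench) that holds the board against the stops, m: 0 = home, its face on the stops (only with the board out); about 0.019 with the board in; grows as it is drawn back to the jig's -x, end stop 0.075. Friction 4 N when free; gripped by the cam lever.
- cam_lever (a joint): cam lever on the fence, rad: 0 = down, locked (points to the jig's -y, 20 degrees above level); 1.57 = up, free (20 degrees past upright, leaning to +y). Turns about an axis parallel to the jig's x, takes 2 to 4 N at its end, stays where it is left. Fence free above about 0.9 rad, held by friction of 30 N with the lever down.
- fence_knob (a point): centre of the black round knob on the fence, 26 mm across, 30 mm high, its top 86 mm above the bench (this point 73 mm); for pulling and pushing the fence. It stands 30 mm behind the fence's face, at the jig's y = -85 mm.
- lever_end (a point): point on the cam lever's bar 75 mm from its hinge and 10 mm short of its end; bar 14 mm wide (along the jig's x), 9 mm thick. It can be pinched across its width from above and swung in an arc about lever_hinge.
- lever_hinge (a point): hinge axis of the cam lever, on the fence 65 mm above the bench; moves with the fence. Axis parallel to the jig's x. With the lever up its end is about 145 mm above the bench, the tallest thing on the jig.
- board: the drilled board of pale wood in the jig, 18 x 240 x 60 mm (x, y, z), standing on its long edge; origin at the centre of its underside. 0.13 to 0.24 kg. In the jig its underside is 18 mm and its top 78 mm above the bench, 34 mm above rail and stops: grip it across its thickness from above at its middle, once no guide hangs over it.
- rack: wooden rack for finished boards, fixed, 298 x 188 x 42 mm; three lanes along its x at y -60, 0 and 60 mm, each 52 mm wide and 290 mm long inside, floor 10 mm above the bench, walls 32 mm above that floor. Origin at the centre of its underside.
- tray: shallow open tray of dark wood with a grey felt floor, fixed to the bench, 190 x 230 x 55 mm outside, walls and floor 8 mm thick. Origin at the centre of its underside. Room for all guides side by side.
- guide1: aluminium drill guide 51 x 38 x 81 mm (x,y,z), clipped on the rail. Origin: centre of its slot, bottom of its legs. Legs z 0-20, x -13 to -6 and 6 to 14 mm; tower x -13 to 14, z 20-57; head x -37 to 14, z 57-81, its arm (2 bushings, 3 mm proud) over the board. Flat y faces 38 mm apart all the way up: grip there at x about 0-2, z about 60-72 mm. 0.17 kg, centre of mass x -3, z 41 mm. None if absent.
- guide2: guide like guide1, also clipped on the rail. Clipped, a guide's origin is 24 mm above the bench, its axes parallel to the jig's and its slot roof on the rail; the catch snaps into its rear leg and lets go at 10 to 15 N of straight upward pull, within 10 mm; it is clear of the rail after 25 mm. Its arm hangs 3 mm above the board. None if absent.
- guide3: the same kind of guide as guide1, same origin and axes, also clipped on the rail at the start. None if absent.
- guide4: the same kind of guide as guide1, same origin and axes, but standing loose on the bench in front of the jig at the start; always present.
- done1: a finished board like board (same size and axes), standing on edge in a lane of the rack; to be left there. None if absent.
- done2: a finished board like board (same size and axes), standing on edge in a lane of the rack; to be left there. None if absent.
- done3: a finished board like board (same size and axes), standing on edge in a lane of the rack; to be left there. None if absent.
- glue: a white glue bottle, a bystander; leave it where it is.
- offcut1: a dark wood offcut, a bystander; leave it where it is.
- offcut2: a brown wood offcut, a bystander; leave it where it is.
- square: a try square, a bystander; leave it where it is.
- tape: a grey tape measure, a bystander; leave it where it is.
- plane: a steel block plane, a bystander; leave it where it is.
Mind the look-alikes: they are no part of the job. Leave any blue or pink look-alike of the guide4 alone.

How it is judged (in metres and radians):
On the way, in this order (a step that is already met when the one before it is completed fails the run):
1. the cam lever is up and the fence is drawn back at least 45 mm from home (about 27 mm clear of the board), with the board still in the jig (value of joint cam_lever above 1.1 rad and value of joint fence above 0.045 m and horizontal distance between board and jig below 0.075 m), for 0.2 s.
2. the board stands upright on its edge in the rack (x of board in the frame of rack between -0.04 and 0.04 m and y of board in the frame of rack between -0.09 and 0.09 m and z of board in the frame of rack between 0 and 0.016 m and angle between board's own z axis and vertical below 0.25 rad), for 0.2 s.
At the end, for the whole second after the job is handed in: Every guide present lies or stands in the tray, at rest; the board stands on its edge in a lane of the rack, on the lane's floor, within 0.25 rad of upright; the fence is within 5 mm of home and the cam lever within 0.15 rad of fully down (all of step 2 and linear speed of each of board, guide1, guide2, guide3, guide4 below 0.02 m/s and x of guide1 in the frame of tray between -0.09 and 0.09 m and y of guide1 in the frame of tray between -0.11 and 0.11 m and z of guide1 in the frame of tray between 0 and 0.1 m and x of guide2 in the frame of tray between -0.09 and 0.09 m and y of guide2 in the frame of tray between -0.11 and 0.11 m and z of guide2 in the frame of tray between 0 and 0.1 m and x of guide3 in the frame of tray between -0.09 and 0.09 m and y of guide3 in the frame of tray between -0.11 and 0.11 m and z of guide3 in the frame of tray between 0 and 0.1 m and x of guide4 in the frame of tray between -0.09 and 0.09 m and y of guide4 in the frame of tray between -0.11 and 0.11 m and z of guide4 in the frame of tray between 0 and 0.1 m and value of joint fence below 0.005 m and value of joint cam_lever below 0.15 rad); the robot touches nothing.
It fails at once if a bystander is moved more than 50 mm (distance of any of glue, offcut1, offcut2, square, tape, plane from where it was at the start of the episode above 0.05 m).
It fails at once if a finished board in the rack is moved more than 50 mm or tipped over (distance of any of done1, done2, done3 from where it was at the start of the episode above 0.05 m or angle between any of done1, done2, done3's own z axis and vertical above 0.7 rad).
Of guide1, guide2, guide3 only 1 to 3 are there at a start; the rules pass over those that are not, and their reading is None.
Of done1, done2, done3 only 1 to 2 are there at a start; the rules pass over those that are not, and their reading is None.
At some moment in a run one of guide4 may be knocked a few centimetres aside while the robot is not near it.
Once in a run the grip may slacken for a moment while it holds something.
It also fails if it takes over 210 s, if anything falls off the work surface, if the arm or the gripper's body presses on something with over 40 N, if the wrist force passes 120 N, or if a joint passes its speed limit or range.

## Working session

There is one attempt and no reset: what is moved stays moved. The work goes in short steps, Python scripts to look and compute and a shell command to move; the robot and the scene stay as the last step left them, time stands still between calls to the robot, and variables do not carry over. Pictures are saved under pics/ and viewed, at most 14 in all, crops included, and the job is handed in when it is done.

```bash
mkdir -p pics; ls; cat > h.py <<'E'
import numpy as np, cv2, sys
from scipy.spatial.transform import Rotation as R
from station import state, snapshot, sign_off, find_in, mark_of
def q2R(q): return R.from_quat([q[1],q[2],q[3],q[0]]).as_matrix()
def camT(s):
    a=np.array(s["attitude"]); return (q2R(a) if a.size==4 else a.reshape(3,3)), np.array(s["xyz"])
def snap(cam,fn=None):
    s=snapshot(cam)
    if fn: cv2.imwrite("pics/"+fn,s["img"][:,:,::-1])
    return s
def W(s,p): A,t=camT(s); return A@np.array(p)+t
def pix(s,p):
    A,t=camT(s); c=A.T@(np.array(p)-t); u=c[:2]/c[2]; u=u*(1+s["k1"]*(u@u)); m=np.array(s["mtx"]); return (m[:2,:2]@u+m[:2,2])
def at(s,u,v,z):
    A,t=camT(s); m=np.array(s["mtx"]); d=np.array([(u-m[0,2])/m[0,0],(v-m[1,2])/m[1,1]]); x=d.copy()
    for _ in range(20): x=d/(1+s["k1"]*(x@x))
    r=A@np.array([*x,1]); return t+r*(z-t[2])/r[2]
def look(cam,s,names,f=mark_of,k=4,th=.2):
    for n in names:
        for d in f(cam,n)[:k]:
            if d["score"]>th:
                w=W(s,d["point"]); print(cam,n,round(d["score"],2),w.round(0),pix(s,w).round(0))
def rel(x,y,z,yaw=None):
    "rows shift (cm) in tool axes from the current tcp to world x,y,z"
    st=state(); M=q2R(st["tcp_rot"]); print("shift cm",(M.T@(np.array([x,y,z])-st["tcp_pos"])/10).round(2), "toolx ang",np.degrees(np.arctan2(M[1,0],M[0,0])).round(1),"tooly",np.degrees(np.arctan2(M[1,1],M[0,1])).round(1))
E
python3 - <<'E'
from h import *
st=state(); print(st); 
for c in("top","side"):
    s=snap(c,c+"0.png"); print(c,s["xyz"],s["attitude"],s["k1"],s["mtx"])
    look(c,s,["jig","fence_knob","lever_end","lever_hinge","board","rack","tray","guide1","done1"],k=5)
E
```

```text
pics
{'time': 0.0, 'joint_positions': array([ 1.22329684,  0.31172155,  0.01400456,  1.51304512, -0.00440197,
        1.31919172, -0.02720373]), 'qvel': array([-0.00249275,  0.00054629, -0.00112849, -0.00049955,  0.00090346,
        0.00062709,  0.00039364]), 'tau': array([-5.53752889e-04, -3.79918492e+01,  1.45657989e-01, -2.30593139e+01,
        1.22668681e-02,  1.37141478e-02,  2.08051978e-05]), 'tcp_pos': array([ 165.38678169, -523.84228994,  252.22812194]), 'tcp_rot': array([-1.14539893e-03,  9.88328298e-01,  1.52334544e-01, -2.25985510e-04]), 'ft_force': array([ 0.31844725, -0.20063592, -0.37804287]), 'torque': array([-0.00371747,  0.07131219, -0.02723076]), 'finger_force': 0.0, 'width': 1.0030179247987656}
top [ 416.54136047   17.69922319 1425.67295679] [ 0.02368857 -0.7007672   0.7125342  -0.02567492] 0.013763702728424141 [[417.51145951   0.         254.08797242]
 [  0.         417.51145951 193.45661245]
 [  0.           0.           1.        ]]
top jig 0.93 [575. -10.  -4.] [260. 177.]
top jig 0.41 [491. 335.  -1.] [160. 202.]
top jig 0.25 [718. 331.   2.] [161. 136.]
top f
[... 916 characters left out ...]
7.]
side jig 0.45 [620. -14.  18.] [295. 211.]
side fence_knob 0.88 [572. -97.  71.] [284. 228.]
side fence_knob 0.48 [619. -17.  18.] [295. 212.]
side lever_end 0.46 [588.  19.  91.] [280. 184.]
side lever_hinge 0.95 [595.  87.  64.] [277. 172.]
side board 0.94 [618. -15.  17.] [294. 212.]
side board 0.68 [653.  70.  19.] [300. 185.]
side rack 0.6 [495. 329.  -1.] [227. 133.]
side tray 0.61 [ 500. -335.    2.] [275. 342.]
side guide1 0.88 [657.  70.  26.] [301. 183.]
side guide1 0.75 [229. 253.  -2.] [138. 164.]
side guide1 0.6 [641. -21.  27.] [304. 210.]
side guide1 0.57 [438.  82.  -1.] [219. 198.]
side guide1 0.45 [619. -17.  16.] [295. 213.]
side done1 0.83 [505. 391.  11.] [227. 116.]
```

```bash
python3 -c "
import cv2
for c,(a,b,d,e) in {'top0':(120,380,100,300),'side0':(100,370,90,290)}.items():
    i=cv2.imread('pics/'+c+'.png'); cv2.imwrite('pics/'+c+'c.png',cv2.resize(i[d:e,a:b],None,fx=2.95,fy=2.95,interpolation=cv2.INTER_CUBIC))"
```

```text
(no output)
```

View pics/top0c.png

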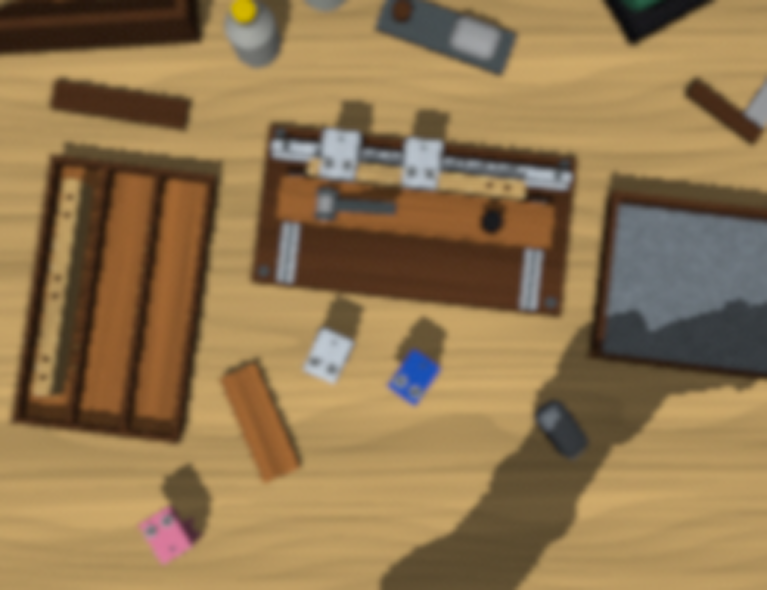

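View pics/side0c.png

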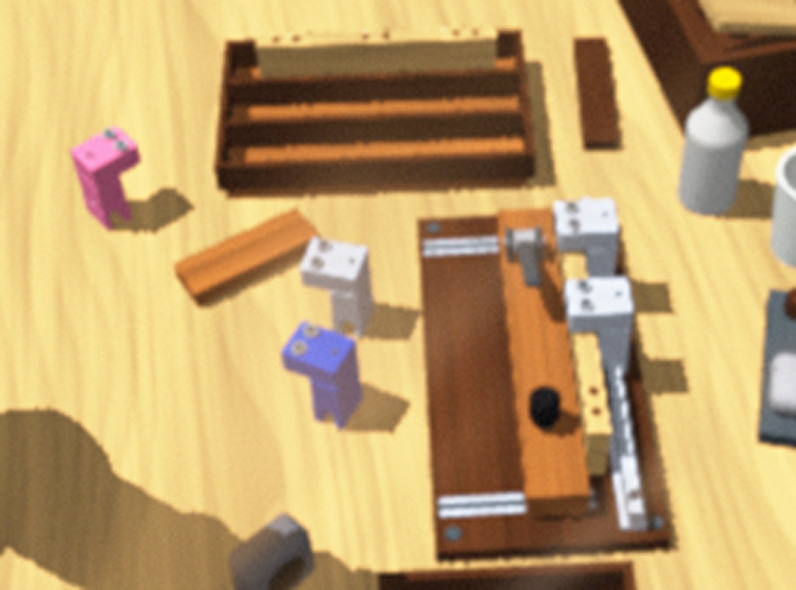

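View pics/top0.png

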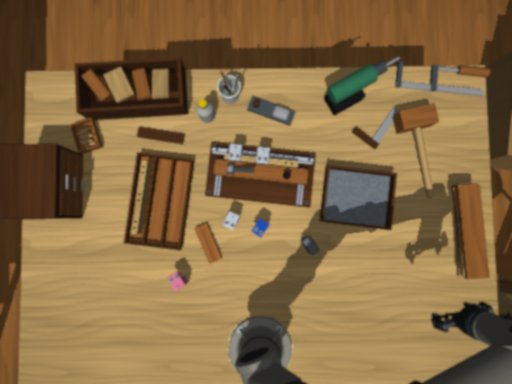

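The silver guides at top crop (340,152) and (423,160) are on the rail. The silver one at (329,354), full frame (232,220), is guide4. The blue one at (414,376) and the pink one at (166,535) are look-alikes and stay put. The leftmost rack lane holds a finished board, and the other two are empty.

```bash
python3 - <<'E'
from h import *
s=snap("top"); f=lambda p,z:at(s,120+p[0]/2.95,100+p[1]/2.95,z)[:2].round(0)
J=np.array([f(p,18) for p in[(272,124),(576,158),(560,314),(252,282)]]);print("jig",J.tolist(),J.mean(0))
K=np.array([f(p,42) for p in[(52,155),(220,163),(182,440),(14,422)]]);print("rack",K.tolist(),K.mean(0))
T=np.array([at(s,*p,55)[:2].round(0) for p in[(328,160),(397,168),(391,230),(321,221)]]);print("tray",T.tolist(),T.mean(0))
G=np.array([f(p,81) for p in[(320,330),(353,340),(335,382),(304,372)]]);print("g4",G.tolist(),G.mean(0))
for p in[(320,130),(361,131),(361,175),(321,178),(403,138),(442,140),(442,186),(404,186)]: print("rail",f(p,105))
for c in("top","side"):
    s=snap(c); look(c,s,["guide1","jig","fence_knob","rack","tray","board"],k=5,th=.5)
rel(645,-20,200)
E
```

```text
jig [[693.0, 153.0], [648.0, -197.0], [468.0, -174.0], [510.0, 177.0]] [579.75 -10.25]
rack [[657.0, 400.0], [645.0, 210.0], [334.0, 254.0], [357.0, 441.0]] [498.25 326.25]
tray [[619.0, -233.0], [589.0, -460.0], [385.0, -432.0], [418.0, -205.0]] [ 502.75 -332.5 ]
g4 [[453.0, 97.0], [441.0, 61.0], [396.0, 81.0], [407.0, 115.0]] [424.25  88.5 ]
rail [668.  92.]
rail [667.  48.]
rail [619.  49.]
rail [616.  92.]
rail [658.   3.]
rail [655. -40.]
rail [605. -39.]
rail [606.   2.]
top guide1 0.76 [410. -14.   1.] [262. 224.]
top guide1 0.66 [640. -20.  28.] [263. 156.]
top guide1 0.61 [435.  85.   4.] [233. 218.]
top guide1 0.56 [223. 257.  -4.] [183. 281.]
top guide1 0.52 [653.  71.  30.] [236. 153.]
top jig 0.78 [575.  -7.  -0.] [260. 176.]
top fence_knob 0.59 [569. -94.  75.] [287. 175.]
top rack 0.62 [491. 335.  -1.] [160. 202.]
top tray 0.9 [ 491. -332.    4.] [355. 199.]
top board 0.89 [626. -15.  15.] [262. 161.]
top board 0.51 [653.  71.  28.] [236. 153.]
side guide1 0.79 [440.  83.  -1.] [220. 198.]
side guide1 0.76 [226. 255.  -2.] [137. 163.]
side guide1 0.65 [641. -22.  22.] [304. 211.]
side guide1 0.65 [410. -12.  -2.] [213. 228.]
side guide1 0.56 [657.  67.  25.] [301. 184.]
side jig 0.87 [579. -13.  -1.] [279. 218.]
side fence_knob 0.73 [573. -97.  74.] [285. 227.]
side rack 0.95 [496. 332.  -2.] [227. 132.]
side tray 0.71 [ 499. -335.    2.] [275. 341.]
side board 0.82 [620. -15.  16.] [295. 212.]
shift cm [ 60.91 -33.67   5.33] toolx ang 17.5 tooly -72.5
```

```bash
python3 -c "
import cv2
i=cv2.imread('pics/top0.png'); cv2.imwrite('pics/g4.png',cv2.resize(i[195:245,200:280],None,fx=8,fy=8,interpolation=cv2.INTER_CUBIC))"
```

```text
(no output)
```

View pics/g4.png

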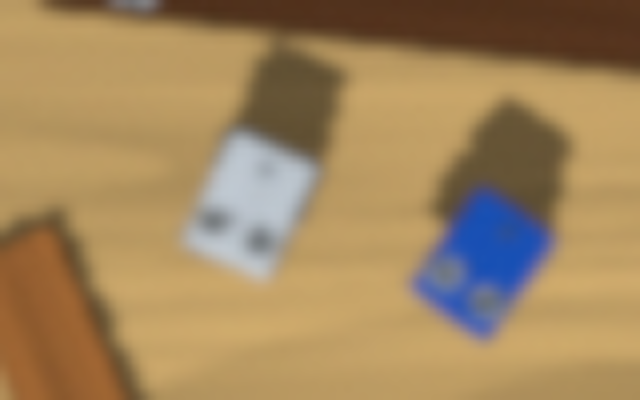

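The crop shows the silver guide at (252,205), which is guide4, with its bushings towards the robot and its yaw about -24°. The blue look-alike is at (485,262), so I leave it. The jig yaw is about -7°. I'll move above the middle rail guide.

```bash
python3 -m jog '[[6,30,-17,4,12],[6,30,-17,4,12],[6,30,-17,4,12],[6,30,-17,4,12],[6,60.7,-33.7,6,24.6],[6,60.7,-33.7,6,24.6],[6,60.7,-33.7,6,24.6],[6,60.7,-33.7,6,24.6],[6,60.7,-33.7,6,24.6],[6,60.7,-33.7,6,24.6],[6,60.7,-33.7,6,24.6],[6,60.7,-33.7,6,24.6],[6,60.7,-33.7,6,24.6],[6,60.7,-33.7,6,24.6],[6,60.7,-33.7,6,24.6]]' 60
python3 - <<'E'
from h import *
rel(643,-20,93)
s=snap("side","s1.png"); look("side",s,["guide1","guide4"],th=.4)
for z in(105,24): print(pix(s,(643,-20,z)))
i=cv2.imread('pics/s1.png'); cv2.imwrite('pics/s1c.png',cv2.resize(i[140:260,220:380],None,fx=5,fy=5,interpolation=cv2.INTER_CUBIC))
E
```

```text
time: 3.62
tcp_pos: [642.4, -22.8, 193.7]
tcp_rot: [0.001, 0.998, -0.063, 0.0]
ft_force: [0.7, -0.6, 0.5]
width: 0.706
finger_force: 0.0
shift cm [ 0.03 -0.3  10.07] toolx ang -7.3 tooly -97.3
side guide1 0.98 [656.  68.  25.] [301. 184.]
side guide1 0.95 [227. 255.  -0.] [137. 163.]
side guide1 0.88 [643. -21.  25.] [305. 210.]
side guide1 0.84 [438.  80.   1.] [219. 198.]
side guide4 0.98 [656.  68.  25.] [301. 184.]
side guide4 0.95 [227. 255.  -0.] [137. 163.]
side guide4 0.88 [643. -21.  25.] [305. 210.]
side guide4 0.84 [438.  80.   1.] [219. 198.]
[306.54128977 189.40720079]
[304.37574171 210.23889414]
```

View pics/s1c.png

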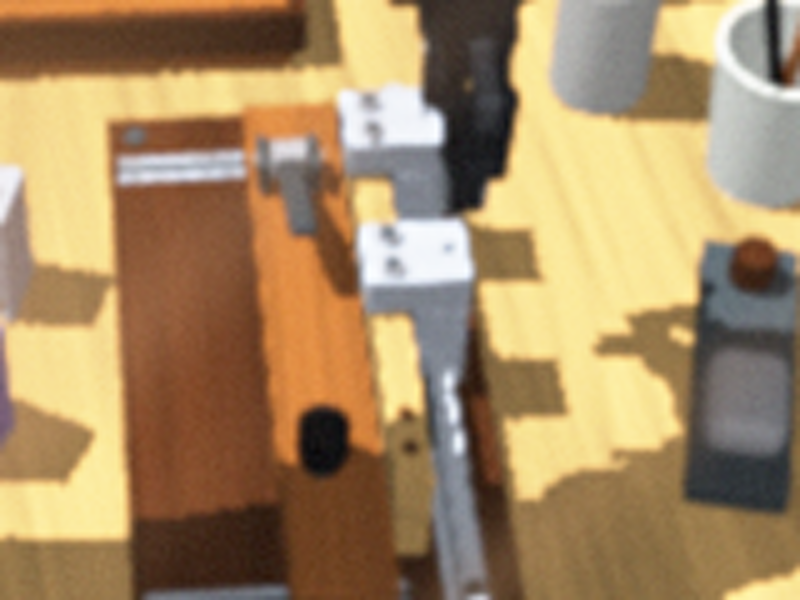

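The middle guide's head is at crop (415,250), where I predicted it, and the gripper is above it. I'll go down and grip.

```bash
python3 -m jog '[[6,0.1,-0.2,3,0],[6,0.1,-0.2,5,0],[6,0.1,-0.2,7,0],[6,0.1,-0.2,8.5,0],[6,0.1,-0.2,10,0],[6,0.1,-0.2,10,0],[3,0.1,-0.2,10,0],[3,0.1,-0.2,10,0],[3,0.1,-0.2,10,0],[3,0.1,-0.2,10,0],[3,0.1,-0.2,10,0]]' 80
```

```text
time: 5.15
tcp_pos: [645.1, -18.4, 94.4]
tcp_rot: [-0.0, 0.998, -0.062, 0.001]
ft_force: [0.5, 1.2, 5.3]
width: 0.433
finger_force: 80.7
```

```bash
python3 -m jog '[[3,0,0,-0.3,0],[3,0,0,-0.6,0],[3,0,0,-0.9,0],[3,0,0,-1.2,0],[3,0,0,-1.6,0],[3,0,0,-2.2,0],[3,0,0,-3.5,0],[3,0,0,-5,0],[3,0,0,-7,0],[3,0,0,-10,0],[3,0,0,-10,0]]' 80
python3 - <<'E'
from h import *
s=snap("side"); look("side",s,["guide1"],th=.4)
rel(460,-275,100); rel(550,-285,100)
E
```

```text
time: 6.52
tcp_pos: [645.9, -18.0, 197.2]
tcp_rot: [-0.0, 0.998, -0.062, 0.003]
ft_force: [0.0, 0.4, -1.4]
width: 0.436
finger_force: 81.5
side guide1 0.96 [226. 253.  -1.] [137. 163.]
side guide1 0.84 [435.  79.   1.] [218. 199.]
side guide1 0.66 [659.  69.  25.] [302. 183.]
side guide1 0.64 [413. -12.   1.] [214. 227.]
shift cm [-15.06  27.73   9.33] toolx ang -7.1 tooly -97.1
shift cm [-6.01 27.61  9.33] toolx ang -7.1 tooly -97.1
```

```bash
python3 -m jog '[[3,-1.5,6,0,0],[3,-2.9,12,0,0],[3,-4.3,18,0,0],[3,-5.8,23,0,0],[3,-5.8,26.7,0,0],[3,-5.8,26.7,1,0],[3,-5.8,26.7,4,0],[3,-5.8,26.7,7,0],[3,-5.8,26.7,9.5,0],[3,-5.8,26.7,11,0],[3,-5.8,26.7,11.7,0],[3,-5.8,26.7,11.7,0],[5.5,-5.8,26.7,11.7,0],[5.5,-5.8,26.7,11.7,0],[5.5,-5.8,26.7,11.7,0],[5.5,-5.8,26.7,11.7,0],[5.5,-5.8,26.7,9,0],[5.5,-5.8,26.7,5,0],[5.5,-5.8,26.7,0,0],[5.5,-5.8,26.7,0,0]]' 80
python3 - <<'E'
from h import *
s=snap("side"); look("side",s,["guide1"],th=.4,k=6)
rel(656,70,195)
E
```

```text
time: 9.12
tcp_pos: [557.0, -277.5, 198.8]
tcp_rot: [0.002, 0.998, -0.062, 0.005]
ft_force: [-0.5, -0.2, 0.8]
width: 0.645
finger_force: 0.0
side guide1 0.96 [ 551. -279.    7.] [292. 312.]
side guide1 0.6 [227. 254.   1.] [137. 163.]
shift cm [  5.87 -35.63  -0.15] toolx ang -7.1 tooly -97.1
```

```bash
python3 -m jog '[[6,1,-6,0,0],[6,2,-12,0,0],[6,3,-18,0,0],[6,4,-24,0,0],[6,5,-30,0,0],[6,5.9,-35.6,0,0],[6,5.9,-35.6,0,0],[6,5.9,-35.6,0,0],[6,5.9,-35.6,3,0],[6,5.9,-35.6,6,0],[6,5.9,-35.6,8.5,0],[6,5.9,-35.6,10.3,0],[6,5.9,-35.6,10.3,0],[6,5.9,-35.6,10.3,0],[3,5.9,-35.6,10.3,0],[3,5.9,-35.6,10.3,0],[3,5.9,-35.6,10.3,0],[3,5.9,-35.6,10.3,0],[3,5.9,-35.6,10.3,0]]' 80
```

```text
time: 11.6
tcp_pos: [657.2, 70.0, 91.9]
tcp_rot: [-0.0, 0.998, -0.062, 0.001]
ft_force: [-0.7, -0.1, 7.0]
width: 0.435
finger_force: 80.7
```

```bash
python3 -m jog '[[3,0,0,-0.3,0],[3,0,0,-0.6,0],[3,0,0,-0.9,0],[3,0,0,-1.2,0],[3,0,0,-1.6,0],[3,0,0,-2.2,0],[3,0,0,-3.5,0],[3,0,0,-5,0],[3,0,0,-7,0],[3,0,0,-10.2,0],[3,0,0,-10.2,0]]' 80
python3 - <<'E'
from h import *
s=snap("side"); look("side",s,["guide1"],th=.4)
rel(480,-331,80); print(state()["tcp_pos"])
E
```

```text
time: 12.98
tcp_pos: [657.7, 70.8, 196.6]
tcp_rot: [-0.001, 0.998, -0.061, 0.003]
ft_force: [0.5, -0.4, -1.9]
width: 0.435
finger_force: 81.5
side guide1 0.94 [227. 256.  -2.] [137. 163.]
side guide1 0.91 [658.  70. 132.] [304. 155.]
side guide1 0.72 [ 552. -277.    7.] [292. 311.]
side guide1 0.6 [414. -14.   1.] [215. 228.]
shift cm [-12.49  41.95  11.24] toolx ang -7.1 tooly -97.1
[655.55994272  70.0244027  192.35198814]
```

```bash
python3 -m jog '[[3,-1.8,6,0,0],[3,-3.5,12,0,0],[3,-5.2,18,0,0],[3,-7,24,0,0],[3,-9,30,0,0],[3,-10.7,36,0,0],[3,-12.4,42,0,0],[3,-12.4,42,1,0],[3,-12.4,42,4,0],[3,-12.4,42,7,0],[3,-12.4,42,9.5,0],[3,-12.4,42,11,0],[3,-12.4,42,11.7,0],[3,-12.4,42,11.7,0],[5.5,-12.4,42,11.7,0],[5.5,-12.4,42,11.7,0],[5.5,-12.4,42,11.7,0],[5.5,-12.4,42,9,0],[5.5,-12.4,42,5,0],[5.5,-12.4,42,0,0]]' 80
python3 - <<'E'
from h import *
for c in("top","side"):
    s=snap(c,c+"2.png"); look(c,s,["guide1"],th=.3,k=6)
i=cv2.imread('pics/top2.png'); cv2.imwrite('pics/t2c.png',cv2.resize(i[140:260,200:400],None,fx=4,fy=4,interpolation=cv2.INTER_CUBIC))
rel(437,83,195)
E
```

```text
time: 15.58
tcp_pos: [480.6, -331.5, 192.5]
tcp_rot: [-0.001, 0.998, -0.062, -0.001]
ft_force: [0.6, -0.3, -0.1]
width: 0.647
finger_force: 0.0
top guide1 0.83 [228. 261.  -6.] [182. 280.]
top guide1 0.82 [ 549. -277.   10.] [339. 182.]
top guide1 0.74 [408. -13.   0.] [262. 225.]
top guide1 0.68 [434.  82.   3.] [234. 218.]
top guide1 0.43 [ 476. -332.   11.] [356. 203.]
side guide1 0.96 [ 551. -279.    8.] [292. 312.]
side guide1 0.84 [ 481. -330.    8.] [266. 339.]
side guide1 0.76 [229. 257.  -5.] [138. 163.]
side guide1 0.72 [410. -13.  -1.] [213. 228.]
side guide1 0.63 [438.  82.  -1.] [219. 198.]
shift cm [ -9.58 -40.65  -0.22] toolx ang -7.1 tooly -97.1
```

View pics/t2c.png

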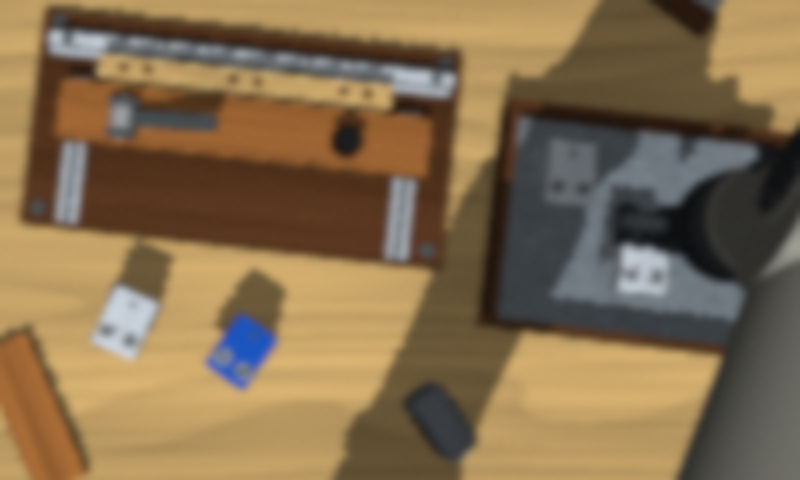

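Both guides stand in the tray at crop (573,170) and (642,265). Guide4 at (127,320) has not moved. I'll fetch it next.

```bash
python3 -m jog '[[5.3,-1.5,-6,0,3],[5.3,-3,-12,0,6],[5.3,-4.3,-18,0,9],[5.3,-5.8,-24,0,12],[5.3,-7.2,-30,0,15],[5.3,-8.6,-36,0,17],[5.3,-9.6,-40.6,0,17],[5.3,-9.6,-40.6,0,17],[5.3,-9.6,-40.6,0,17]]' 80
python3 - <<'E'
from h import *
for c in("side","top"):
    s=snap(c); look(c,s,["guide4"],th=.3,k=6)
rel(437,82,70)
E
```

```text
time: 16.9
tcp_pos: [435.3, 82.0, 191.1]
tcp_rot: [0.001, 0.978, -0.209, -0.001]
ft_force: [-0.1, -1.0, -0.2]
width: 0.626
finger_force: 0.0
side guide4 0.96 [228. 255.  -4.] [138. 164.]
side guide4 0.87 [439.  82.   2.] [219. 197.]
side guide4 0.84 [ 482. -335.    5.] [267. 342.]
side guide4 0.83 [414. -17.  -1.] [215. 229.]
side guide4 0.64 [ 551. -280.    7.] [292. 313.]
top guide4 0.62 [408.  -8.   0.] [261. 225.]
top guide4 0.61 [ 549. -274.   10.] [338. 182.]
top guide4 0.52 [225. 262.  -5.] [182. 281.]
top guide4 0.47 [ 475. -333.   13.] [357. 204.]
top guide4 0.33 [ 494. -330.    1.] [355. 198.]
shift cm [ 0.06 -0.11 12.18] toolx ang -24.3 tooly -114.3
```

```bash
python3 -m jog '[[5.3,0.1,-0.1,4,0],[5.3,0.1,-0.1,8,0],[5.3,0.1,-0.1,10.5,0],[5.3,0.1,-0.1,12.2,0],[5.3,0.1,-0.1,12.2,0],[3,0.1,-0.1,12.2,0],[3,0.1,-0.1,12.2,0],[3,0.1,-0.1,12.2,0],[3,0.1,-0.1,12.2,0],[3,0.1,-0.1,12.2,0],[3,0.1,-0.1,11,0],[3,0.1,-0.1,8,0],[3,0.1,-0.1,4,0],[3,0.1,-0.1,0,0],[3,0.1,-0.1,0,0]]' 80
python3 - <<'E'
from h import *
s=snap("side"); look("side",s,["guide4"],th=.3,k=6)
rel(535.5,-404,80)
E
```

```text
time: 18.98
tcp_pos: [439.4, 84.4, 195.5]
tcp_rot: [-0.001, 0.978, -0.208, 0.003]
ft_force: [0.5, -0.3, -2.6]
width: 0.436
finger_force: 80.2
side guide4 0.93 [413. -13.   1.] [214. 228.]
side guide4 0.88 [ 550. -276.    9.] [291. 311.]
side guide4 0.85 [441.  81. 125.] [217. 166.]
side guide4 0.72 [229. 257.  -3.] [138. 163.]
side guide4 0.63 [ 481. -333.   10.] [266. 341.]
shift cm [28.9  40.47 11.2 ] toolx ang -24.1 tooly -114.1
```

```bash
python3 -m jog '[[3,4,5.5,0,-3],[3,8,11,0,-6],[3,12,17,0,-9],[3,16,22.5,0,-12],[3,20,28,0,-15],[3,24,34,0,-17],[3,28.9,40.5,0,-17],[3,28.9,40.5,0,-17],[3,28.9,40.5,4,-17],[3,28.9,40.5,7,-17],[3,28.9,40.5,9.5,-17],[3,28.9,40.5,10.7,-17],[3,28.9,40.5,11.3,-17],[3,28.9,40.5,11.3,-17],[5.5,28.9,40.5,11.3,-17],[5.5,28.9,40.5,11.3,-17],[5.5,28.9,40.5,11.3,-17],[5.5,28.9,40.5,8,-17],[5.5,28.9,40.5,4,-17],[5.5,28.9,40.5,0,-17]]' 80
python3 - <<'E'
from h import *
s=snap("side"); look("side",s,["guide4"],th=.3,k=6); look("side",s,["fence_knob","lever_end","lever_hinge"],th=.3,k=2)
s=snap("top"); look("top",s,["fence_knob","lever_end","lever_hinge"],th=.3,k=2)
rel(588,18,190)
E
```

```text
time: 21.58
tcp_pos: [536.0, -404.2, 193.5]
tcp_rot: [0.0, 0.998, -0.062, 0.0]
ft_force: [0.4, -0.3, 0.7]
width: 0.646
finger_force: 0.0
side guide4 0.97 [ 484. -335.   10.] [267. 341.]
side guide4 0.88 [413. -14.  -0.] [214. 228.]
side guide4 0.75 [802. -54.  -3.] [367. 218.]
side guide4 0.74 [ 536. -407.   10.] [300. 370.]
side guide4 0.68 [ 552. -278.   10.] [293. 311.]
side guide4 0.57 [227. 255.   1.] [137. 162.]
side fence_knob 0.96 [572. -94.  73.] [284. 226.]
top fence_knob 0.97 [566. -94.  77.] [287. 176.]
top fence_knob 0.43 [ 340. -166.    1.] [308. 244.]
top lever_end 0.65 [577. -10.  -2.] [260. 176.]
top lever_end 0.41 [586.  17.  96.] [252. 170.]
top lever_hinge 0.93 [595.  94.  65.] [229. 168.]
shift cm [ 4.00e-02 -4.25e+01  1.10e-01] toolx ang -7.1 tooly -97.1
```

Three guides are in the tray. Next is the lever, which needs the tool turned 90°.

```bash
python3 -m jog '[[4,0,-4,0,0],[4,0,-10,0,-5],[4,0,-15,0,-15],[4,0,-20,0,-25],[4,0,-25,0,-35],[4,0,-30,0,-45],[4,0,-35,0,-55],[4,0,-40,0,-65],[4,0,-42.5,0,-75],[4,0,-42.5,0,-85],[4,0,-42.5,0,-90],[3,0,-42.5,0,-90],[3,0,-42.5,0,-90]]' 30
python3 - <<'E'
from h import *
print(state()["joint_positions"].round(2))
s=snap("side"); look("side",s,["fence_knob","lever_end","lever_hinge"],th=.2,k=2)
rel(587,18.5,103)
E
```

```text
time: 23.65
tcp_pos: [588.2, 17.3, 191.8]
tcp_rot: [-0.0, 0.75, 0.662, -0.0]
ft_force: [-0.2, -0.7, -0.1]
width: 0.352
finger_force: 0.0
[ 0.37  0.5  -0.63  1.48  0.31  1.26 -0.42]
side fence_knob 0.58 [575. -96.  72.] [285. 227.]
side fence_knob 0.5 [791. 171.   1.] [338. 156.]
side lever_end 0.45 [587.  22.  88.] [280. 184.]
side lever_end 0.24 [724. 331.   1.] [301. 122.]
side lever_hinge 0.87 [591.  87.  64.] [276. 172.]
side lever_hinge 0.42 [802. -50.  -0.] [367. 216.]
shift cm [ 0.09 -0.15  8.92] toolx ang 82.9 tooly -7.1
```

```bash
python3 -m jog '[[2.6,0.1,-0.1,3,0],[2.6,0.1,-0.1,6,0],[2.6,0.1,-0.1,8,0],[2.6,0.1,-0.1,9,0],[2.6,0.1,-0.1,9,0],[0.5,0.1,-0.1,9,0],[0.5,0.1,-0.1,9,0],[0.5,0.1,-0.1,9,0],[0.5,0.1,-0.1,9,0]]' 30
```

```text
time: 24.98
tcp_pos: [585.1, 18.8, 102.4]
tcp_rot: [-0.001, 0.749, 0.662, -0.002]
ft_force: [-4.4, -0.4, 0.8]
width: 0.158
finger_force: 32.4
```

```bash
python3 -m jog '[[0.5,0.25,0,-0.6,0],[0.5,0.55,0,-1.2,0],[0.5,0.9,0,-1.7,0],[0.5,1.3,0,-2.25,0],[0.5,1.75,0,-2.75,0],[0.5,2.2,0,-3.2,0],[0.5,2.75,0,-3.6,0],[0.5,3.3,0,-3.95,0],[0.5,3.9,0,-4.25,0],[0.5,4.5,0,-4.5,0],[0.5,5.1,0,-4.7,0],[0.5,5.75,0,-4.8,0],[0.5,6.4,0,-4.9,0],[0.5,7.05,0,-4.95,0],[0.5,7.7,0,-4.9,0],[0.5,8.35,0,-4.8,0],[0.5,9.1,0,-4.65,0],[0.5,9.4,0,-4.6,0],[0.5,9.4,0,-4.6,0]]' 30
python3 - <<'E'
from h import *
s=snap("side","s3.png"); look("side",s,["fence_knob","lever_end","lever_hinge"],th=.2,k=2)
E
```

```text
time: 27.35
tcp_pos: [596.9, 111.8, 149.4]
tcp_rot: [-0.001, 0.749, 0.662, -0.002]
ft_force: [-8.1, -2.1, 2.3]
width: 0.148
finger_force: 29.2
side fence_knob 0.89 [573. -95.  74.] [285. 226.]
side lever_end 0.64 [598.  99. 138.] [278. 148.]
side lever_hinge 0.69 [596.  88.  64.] [277. 171.]
```

```bash
python3 -m jog '[[3,0,0,0,0],[3,0,0,0,0],[3,0,0,-2,0],[3,0,0,-5,0],[3,0,0,-7,0],[5,-4,0,-7,10],[5,-8,0,-7,20],[5,-12,0,-7,30],[5,-16,0,-7,40],[5,-20.8,0.1,-6,50],[5,-20.8,0.1,-5,60],[5,-20.8,0.1,-4,70],[5,-20.8,0.1,-3,80],[5,-20.8,0.1,0,90],[5,-20.8,0.1,0,90]]' 60
python3 - <<'E'
from h import *
s=snap("side","s4.png"); look("side",s,["fence_knob","lever_end","lever_hinge"],th=.2,k=2)
i=cv2.imread('pics/s4.png'); cv2.imwrite('pics/s4c.png',cv2.resize(i[110:290,200:400],None,fx=3,fy=3,interpolation=cv2.INTER_CUBIC))
rel(571,-95,78)
E
```

```text
time: 29.42
tcp_pos: [573.8, -94.6, 147.0]
tcp_rot: [0.0, 0.998, -0.061, -0.001]
ft_force: [0.2, 0.7, -0.8]
width: 0.588
finger_force: 0.0
side fence_knob 0.71 [ 537. -407.    9.] [300. 371.]
side fence_knob 0.56 [572. -95.  74.] [284. 226.]
side lever_hinge 0.86 [594.  82.  62.] [277. 174.]
shift cm [-0.52  0.1   7.21] toolx ang -7.0 tooly -97.0
```

View pics/s4c.png

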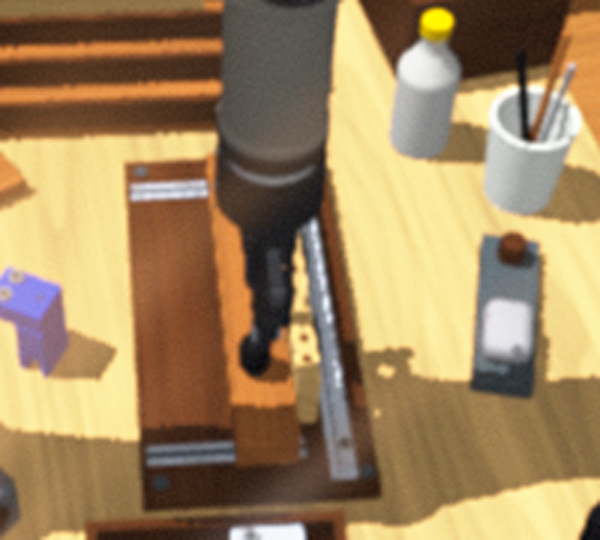

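The gripper is above the knob at crop (258,350). The arm hides the lever. I'll go down, grip the knob and draw the fence back.

```bash
python3 -m jog '[[5,-0.2,0.1,3,0],[5,-0.2,0.1,5.5,0],[5,-0.2,0.1,7,0],[5,-0.2,0.1,7,0],[1.5,-0.2,0.1,7,0],[1.5,-0.2,0.1,7,0],[1.5,-0.2,0.1,7,0],[1.5,-0.2,0.1,7,0],[1.5,-0.9,0.1,7,0],[1.5,-1.6,0.1,7,0],[1.5,-2.3,0.1,7,0],[1.5,-3,0.1,7,0],[1.5,-3.7,0.1,7,0],[1.5,-4.4,0.1,7,0],[1.5,-5.1,0.1,7,0],[1.5,-5.1,0.1,7,0],[1.5,-5.1,0.1,7,0],[1.5,-5.1,0.1,7,0]]' 60
python3 - <<'E'
from h import *
for c in("side","top"):
    s=snap(c); look(c,s,["fence_knob","board","lever_end","lever_hinge"],th=.2,k=2)
E
```

```text
time: 31.88
tcp_pos: [524.6, -88.7, 79.9]
tcp_rot: [-0.0, 0.998, -0.062, 0.001]
ft_force: [1.3, 2.1, 9.1]
width: 0.279
finger_force: 60.1
side fence_knob 0.95 [523. -87.  72.] [263. 227.]
side board 0.88 [622. -15.  16.] [296. 212.]
top fence_knob 0.63 [519. -90.  75.] [286. 190.]
top board 0.59 [628. -13.  18.] [261. 160.]
top lever_end 0.59 [548. 104. 145.] [224. 180.]
top lever_hinge 0.74 [547.  98.  64.] [228. 183.]
```

```bash
python3 -m jog '[[5,0,0,0,0],[5,0,0,0,0],[5,0,0,-3,0],[5,0,0,-7,0],[4,2,-2,-7,-10],[4,4,-4,-7,-20],[4,6,-6,-7,-30],[4,8.8,-8.5,-7,-40],[4,8.8,-8.5,-7,-50],[4,8.8,-8.5,-7,-60],[4,8.8,-8.5,-7,-70],[4,8.8,-8.5,-7,-80],[4,8.8,-8.5,-7,-90],[4,8.8,-8.5,-7,-90],[4,8.8,-8.5,-7,-90]]' 100
python3 - <<'E'
from h import *
s=snap("side","s5.png"); look("side",s,["fence_knob","board","lever_end","lever_hinge","rack","done1"],th=.2,k=2)
rel(621,-15.5,75)
i=cv2.imread('pics/s5.png'); cv2.imwrite('pics/s5c.png',cv2.resize(i[90:290,180:380],None,fx=3,fy=3,interpolation=cv2.INTER_CUBIC))
E
```

```text
time: 34.25
tcp_pos: [620.9, -16.3, 147.6]
tcp_rot: [-0.0, 0.75, 0.661, -0.001]
ft_force: [0.2, -0.5, 0.5]
width: 0.467
finger_force: 0.0
side fence_knob 0.97 [525. -90.  72.] [264. 228.]
side board 0.75 [621. -14.  16.] [295. 212.]
side board 0.49 [543.  92.  61.] [257. 174.]
side lever_end 0.43 [549. 105. 138.] [258. 149.]
side lever_hinge 0.61 [546.  90.  63.] [258. 174.]
side rack 0.93 [495. 331.  -4.] [227. 133.]
side done1 0.88 [507. 388.   8.] [228. 117.]
shift cm [ 0.02 -0.06  7.33] toolx ang 82.9 tooly -7.1
```

View pics/s5c.png

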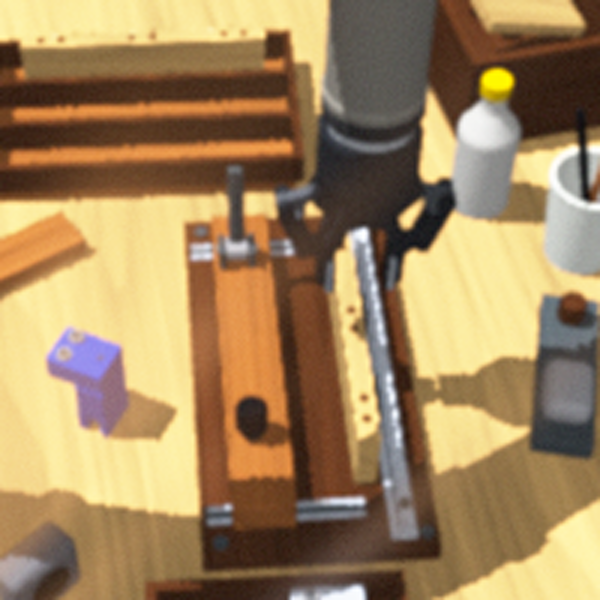

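The picture shows the lever up at crop (237,200), the fence well back and the board alone at (355,330). The lane nearest the robot (rack y -60) is empty, so I'll use it. Now I'll grip the board.

```bash
python3 -m jog '[[4,0,0,3,0],[4,0,0,5,0],[4,0,0,7,0],[4,0,0,7,0],[1,0,0,7,0],[1,0,0,7,0],[1,0,0,7,0],[1,0,0,7,0],[1,0,0,7,0],[1,0,0,6,0],[1,0,0,4,0],[1,0,0,0,0],[1,0,0,-4,0],[1,0,0,-8,0],[1,0,0,-8,0]]' 100
python3 - <<'E'
from h import *
s=snap("side"); look("side",s,["board","rack"],th=.3,k=3); look("side",s,["done1"],th=.3)
s=snap("top"); look("top",s,["board","rack"],th=.3,k=3)
rel(487,272.5,228)
E
```

```text
time: 36.48
tcp_pos: [625.3, -14.9, 234.9]
tcp_rot: [0.004, 0.749, 0.662, 0.005]
ft_force: [0.1, 0.5, -1.5]
width: 0.187
finger_force: 99.1
side board 0.66 [628. -13. 171.] [302. 170.]
side rack 0.9 [495. 329.  -4.] [227. 133.]
side done1 0.66 [509. 389.   9.] [228. 116.]
top rack 0.8 [495. 338.  -2.] [159. 201.]
shift cm [ 26.99 -16.84  -0.08] toolx ang 82.9 tooly -7.1
```

```bash
python3 -m jog '[[1,3,-2,0,0],[1,6,-4,0,0],[1,9,-6,0,-4],[1,12,-8,0,-12],[1,15,-10,0,-21],[1,18,-12,0,-30],[1,21,-13,0,-39],[1,24,-15,0,-48],[1,27,-16.8,0,-57],[1,27,-16.8,0,-66],[1,27,-16.8,0,-75],[1,27,-16.8,0,-83],[1,27,-16.8,0,-89.5],[1,27,-16.8,0,-89.5],[1,27,-16.8,0,-89.5],[1,27,-16.8,0,-89.5]]' 100
python3 - <<'E'
from h import *
for c in ("side","top"):
    s=snap(c,c+"6.png"); look(c,s,["board","rack"],th=.3,k=3); look("side",s,["done1"],th=.3) if c=="side" else 0
i=cv2.imread('pics/side6.png'); cv2.imwrite('pics/s6c.png',cv2.resize(i[80:240,140:320],None,fx=4,fy=4,interpolation=cv2.INTER_CUBIC))
rel(487,272.5,70)
E
```

```text
time: 38.83
tcp_pos: [488.0, 272.9, 228.3]
tcp_rot: [0.0, 0.066, 0.998, -0.0]
ft_force: [-0.7, -0.2, -1.7]
width: 0.18
finger_force: 99.0
side board 0.64 [484. 270. 164.] [222. 102.]
side done1 0.85 [509. 388.   7.] [228. 117.]
top board 0.81 [491. 272. 166.] [169. 199.]
top rack 0.91 [492. 333.  -3.] [161. 202.]
shift cm [ 0.1  -0.05 15.83] toolx ang 172.4 tooly 82.4
```

View pics/s6c.png

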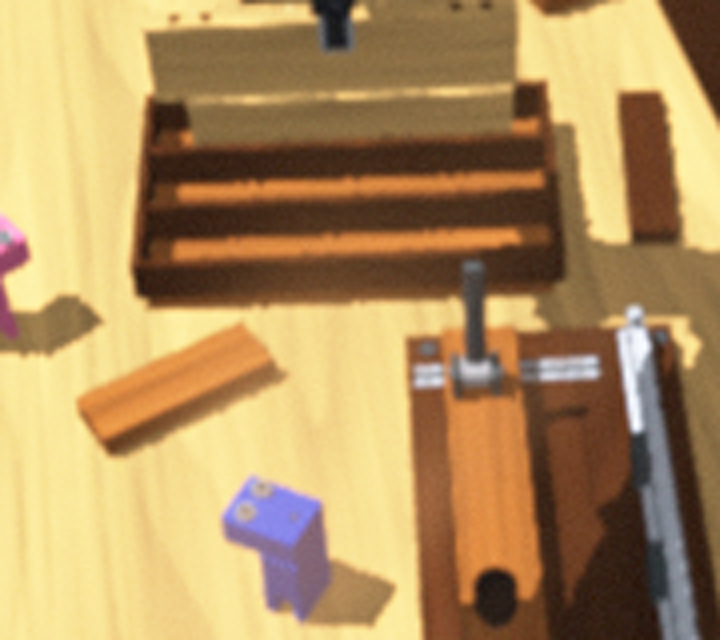

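The board is level in the grip above the rack. The near lane at crop (330,245) is free. I'll lower the board into it.

```bash
python3 -m jog '[[1,0.1,0,3,0],[1,0.1,0,6,0],[1,0.1,0,9,0],[1,0.1,0,11,0],[1,0.1,0,12.5,0],[1,0.1,0,13.3,0],[1,0.1,0,14.1,0],[1,0.1,0,14.8,0],[1,0.1,0,15.3,0],[1,0.1,0,15.7,0],[1,0.1,0,15.7,0],[1,0.1,0,15.7,0]]' 100
python3 - <<'E'
from h import *
for c in ("side","top"):
    s=snap(c); look(c,s,["board"],th=.3,k=3)
E
```

```text
time: 40.67
tcp_pos: [487.3, 273.2, 71.6]
tcp_rot: [0.0, 0.066, 0.998, 0.0]
ft_force: [0.4, 0.3, -0.7]
width: 0.185
finger_force: 99.2
side board 0.91 [486. 271.   6.] [227. 145.]
side board 0.46 [ 500. -333.    1.] [275. 341.]
top board 0.62 [545.  99.  65.] [228. 184.]
```

```bash
python3 -m jog '[[1,0,0,0.1,0],[1,0,0,0.15,0],[1,0,0,0.15,0],[1.8,0,0,0.1,0],[2.6,0,0,0.1,0],[3.6,0,0,0.1,0],[3.6,0,0,0.1,0],[3.6,0,0,-1,0],[3.6,0,0,-3,0],[3.6,0,0,-7,0],[3.6,0,0,-12,0],[3.6,0,0,-15,0]]' 60
python3 - <<'E'
from h import *
for c in ("side","top"):
    s=snap(c,c+"7.png"); look(c,s,["board","lever_hinge","fence_knob"],th=.3,k=3)
i=cv2.imread('pics/side7.png'); cv2.imwrite('pics/s7c.png',cv2.resize(i[80:260,150:350],None,fx=4,fy=4,interpolation=cv2.INTER_CUBIC))
rel(523,-90,150)
E
```

```text
time: 42.38
tcp_pos: [487.6, 274.4, 225.8]
tcp_rot: [0.002, 0.066, 0.998, 0.002]
ft_force: [0.2, 0.6, 0.3]
width: 0.423
finger_force: 0.0
side board 0.77 [487. 271.  11.] [227. 143.]
side board 0.71 [509. 388.   8.] [228. 117.]
side lever_hinge 0.86 [549.  93.  62.] [259. 173.]
side fence_knob 0.64 [ 483. -333.    9.] [267. 341.]
side fence_knob 0.57 [527. -89.  71.] [265. 228.]
top board 0.71 [491. 271.   9.] [178. 202.]
top lever_hinge 0.65 [545. 101.  64.] [227. 184.]
top fence_knob 0.66 [519. -85.  76.] [284. 191.]
shift cm [ -8.39 -35.42   7.05] toolx ang 172.4 tooly 82.4
```

View pics/s7c.png

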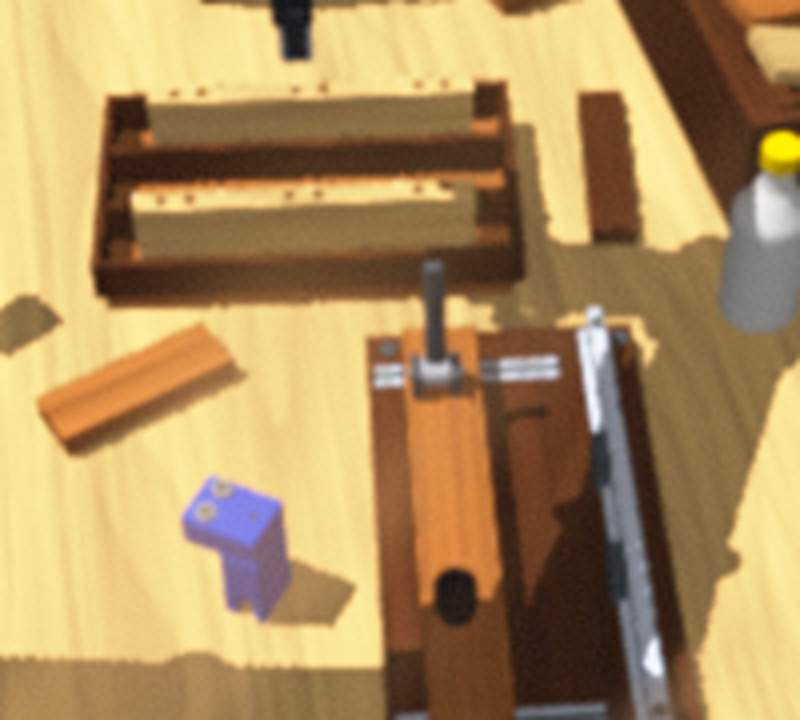

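The board stands upright in the near lane at crop (305,225). Back to the knob.

```bash
python3 -m jog '[[5,-1.4,-6,0,0],[5,-2.8,-12,0,0],[5,-4.2,-18,0,0],[5,-5.6,-24,0,0],[5,-7,-30,0,0],[5,-8.4,-35.3,0,0],[5,-8.4,-35.3,0,0],[5,-8.4,-35.3,4,0],[5,-8.4,-35.3,8,0],[5,-8.4,-35.3,11,0],[5,-8.4,-35.3,13,0],[5,-8.4,-35.3,14.3,0],[5,-8.4,-35.3,14.3,0],[1.5,-8.4,-35.3,14.3,0],[1.5,-8.4,-35.3,14.3,0],[1.5,-8.4,-35.3,14.3,0],[1.5,-8.4,-35.3,14.3,0]]' 70
```

```text
time: 44.9
tcp_pos: [524.7, -88.7, 79.7]
tcp_rot: [0.001, 0.066, 0.998, -0.001]
ft_force: [-1.7, -1.9, 6.4]
width: 0.282
finger_force: 68.7
```

```bash
python3 -m jog '[[1.5,-0.7,0,0,0],[1.5,-1.4,0,0,0],[1.5,-2.1,0,0,0],[1.5,-2.8,0,0,0],[1.5,-3.5,0,0,0],[1.5,-4.2,0,0,0],[1.5,-4.9,0,0,0],[1.5,-5.5,0,0,0],[1.5,-5.9,0,0,0],[1.5,-6.2,0,0,0],[1.5,-6.4,0,0,0],[1.5,-6.4,0,0,0]]' 70; python3 -m jog '[[1.5,-0.1,0,0,0],[1.5,-0.2,0,0,0],[1.5,-0.2,0,0,0]]'; python3 -m jog '[[1.5,-0.1,0,0,0],[1.5,-0.2,0,0,0],[1.5,-0.2,0,0,0]]'
```

```text
time: 46.4
tcp_pos: [587.2, -96.5, 79.8]
tcp_rot: [-0.0, 0.066, 0.998, -0.0]
ft_force: [-3.6, -1.0, 6.9]
width: 0.276
finger_force: 68.8
time: 46.78
tcp_pos: [588.9, -96.7, 79.8]
tcp_rot: [-0.0, 0.066, 0.998, -0.0]
ft_force: [-3.8, -0.8, 7.7]
width: 0.281
finger_force: 68.9
time: 47.15
tcp_pos: [590.8, -97.0, 79.7]
tcp_rot: [-0.0, 0.066, 0.998, -0.0]
ft_force: [-3.2, 0.1, 7.6]
width: 0.278
finger_force: 68.9
```

```bash
python3 -m jog '[[1.5,-0.1,0,0,0],[1.5,-0.2,0,0,0],[1.5,-0.2,0,0,0]]'; python3 -m jog '[[1.5,-0.1,0,0,0],[1.5,-0.2,0,0,0],[1.5,-0.2,0,0,0]]'
```

```text
time: 47.52
tcp_pos: [591.7, -97.1, 79.7]
tcp_rot: [-0.002, 0.066, 0.998, -0.001]
ft_force: [-6.3, -0.2, 9.7]
width: 0.279
finger_force: 69.2
time: 47.9
tcp_pos: [591.8, -97.1, 79.7]
tcp_rot: [-0.004, 0.066, 0.998, -0.001]
ft_force: [-10.6, -1.0, 13.5]
width: 0.279
finger_force: 69.5
```

Force rises and motion stops at x = 591.8, so the fence is on the stops. Now the lever.

```bash
python3 -m jog '[[4,0,0,0,0],[4,0,0,0,0],[4,0,0,-4,0],[4,0,0,-8,0],[4,0,0,-11,0],[4,0,4,-13,10],[4,0,8,-13,20],[4,0.1,12,-13,30],[4,0.2,16,-13,40],[4,0.3,20.8,-13,50],[4,0.3,20.8,-13,60],[4,0.3,20.8,-13,70],[4,0.3,20.8,-13,80],[3,0.3,20.8,-13,89.5],[3,0.3,20.8,-13,89.5],[3,0.3,20.8,-13,89.5]]' 30
python3 - <<'E'
from h import *
for c in ("side","top"):
    s=snap(c,c+"8.png"); look(c,s,["lever_end","lever_hinge","fence_knob"],th=.2,k=3)
rel(616.5,109.5,149)
i=cv2.imread('pics/side8.png'); cv2.imwrite('pics/s8c.png',cv2.resize(i[110:250,220:380],None,fx=5,fy=4.2,interpolation=cv2.INTER_CUBIC))
E
```

```text
time: 49.9
tcp_pos: [619.8, 109.2, 208.2]
tcp_rot: [-0.0, 0.749, 0.663, 0.0]
ft_force: [0.1, -0.0, 0.5]
width: 0.353
finger_force: 0.0
side lever_end 0.52 [617.  97. 134.] [286. 149.]
side lever_hinge 0.8 [613.  82.  64.] [284. 172.]
side fence_knob 0.57 [589. -96.  75.] [291. 226.]
side fence_knob 0.41 [790. 169.   1.] [338. 156.]
top lever_end 0.74 [503. 386.  10.] [144. 199.]
top lever_end 0.38 [ 549. -276.    8.] [339. 182.]
top lever_hinge 0.26 [504. 385.   7.] [145. 199.]
top fence_knob 0.69 [717. 331.   0.] [161. 137.]
top fence_knob 0.6 [586. -94.  78.] [287. 170.]
shift cm [ 0.01 -0.32  5.93] toolx ang 82.9 tooly -7.1
```

View pics/s8c.png

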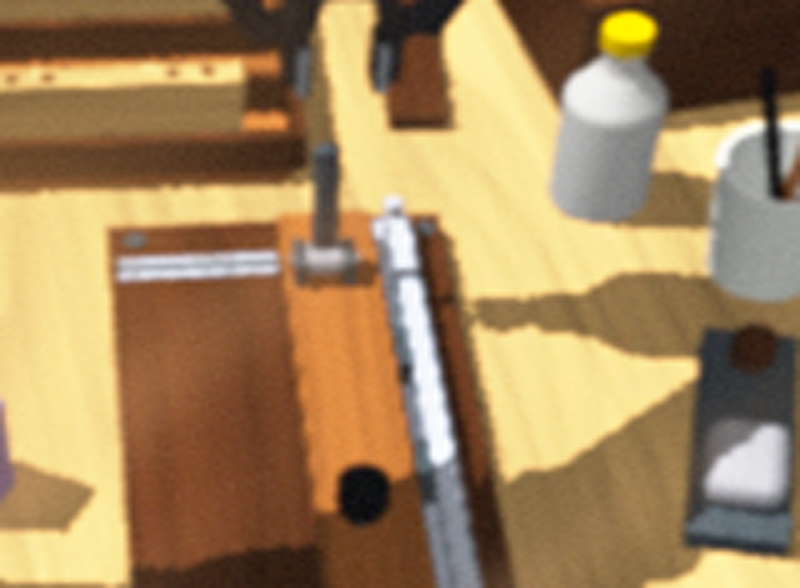

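Fence home is confirmed: its face meets the stops. The lever is upright at crop (325,195), below the fingers. I'll grip it and reverse the arc.

```bash
python3 -m jog '[[3,0,-0.3,3,0],[3,0,-0.3,5,0],[3,0,-0.3,6,0],[3,0,-0.3,6,0],[0.5,0,-0.3,6,0],[0.5,0,-0.3,6,0],[0.5,0,-0.3,6,0],[0.5,0,-0.3,6,0]]' 30
```

```text
time: 51.3
tcp_pos: [614.7, 110.4, 149.1]
tcp_rot: [-0.001, 0.749, 0.663, -0.001]
ft_force: [-6.0, 0.1, 3.3]
width: 0.154
finger_force: 29.3
```

```bash
python3 -m jog '[[0.5,-0.3,0,-0.05,0],[0.5,-1.05,0,-0.2,0],[0.5,-1.7,0,-0.3,0],[0.5,-2.35,0,-0.35,0],[0.5,-3,0,-0.3,0],[0.5,-3.65,0,-0.2,0],[0.5,-4.3,0,-0.1,0],[0.5,-4.9,0,0.1,0],[0.5,-5.5,0,0.35,0],[0.5,-6.1,0,0.65,0],[0.5,-6.65,0,1,0],[0.5,-7.2,0,1.4,0],[0.5,-7.65,0,1.85,0],[0.5,-8.1,0,2.35,0],[0.5,-8.5,0,2.9,0],[0.5,-8.85,0,3.4,0],[0.5,-9.15,0,4,0],[0.5,-9.4,0,4.6,0],[0.5,-9.5,0,4.8,0],[0.5,-9.5,0,4.8,0]]' 30
```

```text
time: 53.8
tcp_pos: [602.7, 14.0, 101.0]
tcp_rot: [-0.001, 0.75, 0.662, -0.003]
ft_force: [-6.7, -2.4, 5.7]
width: 0.15
finger_force: 43.8
```

```bash
python3 -m jog '[[0.5,0,0,0.3,0],[0.5,0,0,0.4,0],[0.5,0,0,0.4,0]]' 30; python3 -m jog '[[3,0,0,0,0],[3,0,0,0,0],[3,0,0,-3,0],[3,0,0,-8,0],[3,-3,0,-12,0],[3,-8,0,-14,0],[3,-14,0,-14,0],[3,-20,0,-14,0],[3,-20,0,-14,0]]'
python3 - <<'E'
from h import *
for c in ("side","top"):
    s=snap(c,c+"9.png"); look(c,s,["lever_end","lever_hinge","fence_knob"],th=.2,k=3); look(c,s,["guide1","board","done1"],th=.35,k=7)
i=cv2.imread('pics/side9.png'); cv2.imwrite('pics/s9c.png',cv2.resize(i[100:390,200:400],None,fx=2.05,fy=2.05,interpolation=cv2.INTER_CUBIC))
rel(604,13,117.5)
E
```

```text
time: 54.18
tcp_pos: [602.7, 13.2, 98.7]
tcp_rot: [-0.0, 0.75, 0.662, -0.003]
ft_force: [-10.0, -3.8, 13.2]
width: 0.15
finger_force: 44.8
time: 55.3
tcp_pos: [579.2, -192.9, 235.6]
tcp_rot: [0.002, 0.754, 0.657, -0.002]
ft_force: [0.6, 0.0, -1.0]
width: 0.347
finger_force: 0.0
side lever_end 0.64 [604.  16.  90.] [287. 185.]
side lever_hinge 0.76 [613.  83.  64.] [284. 172.]
side fence_knob 0.28 [ 481. -331.    9.] [266. 340.]
side guide1 0.93 [ 516. -411.   24.] [291. 372.]
side guide1 0.91 [410. -13.  -1.] [214. 228.]
side guide1 0.68 [228. 258.  -5.] [138. 163.]
side guide1 0.63 [ 482. -334.    9.] [266. 341.]
side guide1 0.58 [ 553. -277.   11.] [293. 310.]
side board 0.69 [485. 270.   7.] [226. 145.]
side done1 0.88 [508. 389.  12.] [228. 116.]
top lever_end 0.44 [606.  12.  92.] [254. 163.]
top lever_hinge 0.89 [614.  91.  66.] [230. 163.]
top lever_hinge 0.68 [ 514. -407.   24.] [379. 191.]
top fence_knob 0.73 [584. -97.  76.] [287. 170.]
top guide1 0.71 [505. 383.  10.] [145. 198.]
top guide1 0.65 [227. 259.  -6.] [183. 280.]
top guide1 0.62 [ 514. -410.   24.] [380. 191.]
top guide1 0.58 [409. -14.   2.] [263. 225.]
top board 0.62 [492. 272.  11.] [178. 202.]
top board 0.49 [579.  -5.  -0.] [259. 175.]
top done1 0.58 [503. 384.  12.] [145. 199.]
shift cm [19.76 -0.07 11.88] toolx ang 82.9 tooly -7.1
```

View pics/s9c.png

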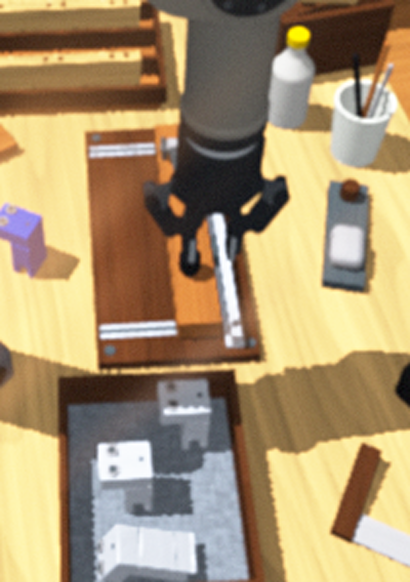

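All three guides are in the tray; one now lies on its side at crop (150,550), which is allowed. The fence is home. The lever measures down, and it stayed put under a 13 N push against its stop. I'll check that everything is at rest, then hand in.

```bash
python3 -m jog '[[3,0,0,-2,0],[3,0,0,-2,0],[3,0,0,-2,0],[3,0,0,-2,0],[3,0,0,-2,0],[3,0,0,-2,0],[3,0,0,-2,0],[3,0,0,-2,0]]'
python3 - <<'E'
from h import *
for c in ("side","top"):
    s=snap(c); look(c,s,["lever_end","lever_hinge","fence_knob","guide1","board"],th=.4,k=7)
E
```

```text
time: 57.0
tcp_pos: [580.3, -183.3, 256.3]
tcp_rot: [-0.0, 0.749, 0.662, 0.0]
ft_force: [0.9, -1.2, 0.6]
width: 0.352
finger_force: 0.0
side lever_hinge 0.92 [610.  79.  64.] [284. 173.]
side fence_knob 0.72 [590. -99.  74.] [292. 226.]
side fence_knob 0.64 [ 499. -331.    0.] [274. 340.]
side guide1 0.94 [227. 254.  -3.] [137. 164.]
side guide1 0.87 [ 552. -278.    8.] [293. 312.]
side guide1 0.86 [ 481. -334.   11.] [266. 341.]
side guide1 0.63 [ 521. -410.   21.] [293. 371.]
side board 0.98 [482. 271.   6.] [225. 145.]
top lever_end 0.7 [605.  12.  92.] [254. 164.]
top lever_hinge 0.58 [613.  91.  68.] [230. 163.]
top fence_knob 0.8 [588. -97.  76.] [287. 169.]
top guide1 0.81 [227. 259.  -5.] [183. 280.]
top guide1 0.79 [ 516. -409.   22.] [379. 191.]
top guide1 0.56 [412. -13.  -2.] [262. 224.]
top board 0.7 [491. 271.  12.] [178. 202.]
```

```bash
python3 -c "
from station import sign_off; print(sign_off())"
```

```text
the job is handed in; nothing more can be done
None
```

I handed the job in at 57 s with all steps done, though the verdict wasn't returned: the three guides are in the tray (one lying on its side), the board is upright in the near rack lane, and the fence is home with the lever down.

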